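# Gauge the depth of a drilled dowel hole

## Task

The beech block in the vice has been drilled with a blind hole for a dowel, and we need to know how deep it goes. Take the depth gauge out of its stand, set its crossbar flat on the block over the hole and push the rod gently down until it bottoms out. Then lower the gauge gently back upright into the notches of its stand, and let go with the rod still showing the depth it found, and leave everything else on the counter where it is.

Things in the scene. Friction and masses are not known exactly. Their poses are not given: they have to be found in the camera images.
- gauge: depth gauge, its steel crossbar: 90 mm long (own y), 24 mm wide (own x), 12 mm thick, with a dark hub 20 mm wide and 8 mm high on top; about 200 g. Origin at the middle of the crossbar's flat underside, z up. An aluminium rod 8 mm thick slides straight up and down through its middle against a steady drag of about 5 N, and stays wherever it is left. It starts lying in the notches of the stand with the rod upright; the whole gauge can be held and carried by the rod's grip.
- rod (a joint): the gauge's setting: how far the rod's lower tip stands out below the crossbar's underside, m, 0 (flush) to 0.070; grows as the rod is pushed down. It starts at 0.006 to 0.014. Rod with grip weighs about 60 g.
- rod_tip (a point): centre of the rod's flat lower tip; z along the rod, up
- rod_grip (a point): centre of the red plastic grip on the rod's upper end, 136 mm above the tip: a block 14 mm thick along the crossbar's x (pinch it there), 24 mm along the crossbar's y, 44 mm tall (22 mm above and below this point). Right under it sits a round finger flange 34 mm across and 4 mm thick, its top 22 mm below this point, so that the fingers can push the rod down without slipping
- vice: low dark blue machine vice fixed to the counter, gripping the beech block between its jaws; 215 mm long (own x, the screw and its cross handle at +x, handle to 147 mm from the origin), 104 mm wide, jaws 60 mm high. Origin on the counter under the block's centre
- hole_mouth (a point): centre of the mouth of the round hole, 14 mm across, in the middle of the block's flat top, 80 mm above the counter. The top is 60 x 60 mm. The hole is straight and vertical, its edge broken by 1.5 mm; its depth is not known, somewhere between 24 and 50 mm, and no reading is given of its flat bottom (hole_end). The bottom of the hole and the block are hard and do not give
- stand: wooden stand fixed to the counter: foot 80 x 110 x 10 mm and two upright cheeks 12 mm thick, 70 mm apart (centres) along its own y, each with a notch in the top, 30 mm wide along its own x and 10 mm deep. The crossbar lies in both notches along the stand's y, the rod hangs free between the cheeks. Origin under the foot's centre
- stand_seat (a point): point midway between the two notches at the height of their floors, 85 mm above the counter: the gauge's origin lies here when the gauge is put away
- mug: blue ceramic mug of coloured pencils, 82 mm wide, 195 mm tall with the pencils; origin under its centre; to be left alone
- storage_box: clear acrylic storage box with a half-open sliding door, 140 x 200 x 130 mm, filled with spools; origin under its centre; to be left alone
- spool: small bare wooden spool, 36 mm wide, 48 mm tall, standing; origin under its centre; to be left alone
- punch: purple plastic craft punch, 66 x 44 x 45 mm; origin under its centre; to be left alone
- crochet_hook: aluminium crochet hook with an orange handle, 150 mm long, lying; origin under its middle; to be left alone
- tape_measure: yellow and black tape measure, 66 x 36 x 64 mm, standing; origin under its centre; to be left alone
- dowel: beech dowel 12 mm thick, 160 mm long, lying; origin under its middle; to be left alone
There are look-alikes about, which are no part of the job. Of the things that look like the gauge, the larger one is meant.

How it is judged:
By the outcome, as a careful person would: the job done as asked, in the order asked, and still so for the second after the job is handed in, with the robot touching nothing.
It also fails if it takes over 72 s, if anything falls off the work surface, if the arm or the gripper's body presses on something with over 40 N, if the wrist force passes 120 N, or if a joint passes its speed limit or range.

## Robot

A 7-joint arm with a two-finger parallel gripper is mounted at the origin on the work surface. World frame = base frame: x ahead of the robot, y to its left, z up, the work surface at z = 0. Lengths are in mm, angles in rad, forces in N, time in s.
With the tool pointing down it reaches from about 350 to 900 mm from the base axis. Payload 7.2 kg.
Tool frame: the origin (TCP) lies at the very end of the fingers, on their centre line; the grasp point (between the pads) lies 19 mm behind it; x points along the fingers, y is the direction in which the jaws open and shut, and the axes are right-handed (so a half turn about x gives the same grasp; the last joint's range is limited). The gripper opens to 88 mm and grips with 3 to 60 N. Pads are 20 mm wide; open, the fingers measure 115 mm over their backs; the gripper's body (75 mm by 178 mm) begins 61 mm behind the grasp point.
Start: joints at [1.201, 0.411, -0.013, 1.596, 0.006, 1.134, -0.082], TCP at [185.763, -596.759, 222.653] pointing down, gripper open.
Joint ranges: [-2.95, 2.95], [-0.29, 1.99], [-1.47, 1.44], [0.14, 2.54], [-1.03, 4.17], [0.13, 1.85], [-2.86, 2.86]. Speed limits (rad/s): [2.39, 2.39, 3.01, 3.01, 3.14, 3.14, 3.14].

## Interface

Orientations are given as [roll, pitch, yaw] about the fixed x, y, z axes, in that order (R = Rz(yaw) Ry(pitch) Rx(roll)).
In Python, from bench import env, optics gives the robot as it stands. The module is installed in compiled form; this text tells all that it offers.
- The arm moves only by the tool servo_tool, never from a script. Its argument "motion" is a list of rows, each a list of 3 entries, a list of its own where there are three numbers: the opening, from -1 (shut) to 1 (fully open), then the shift along the tool's x, y, z in m, then the turn, a rotation vector about the tool's x, y, z in degrees. In form: [[jaw, [dx, dy, dz], [wx, wy, wz]], ...]. A call has 1 to 8 rows; each row shifts and turns the commanded pose from where the row before left it, along the tool's axes as they then stand; what a row does not reach is not made up. A row lasts 1/8 s, in which the tool goes at most 62.5 mm and 10.7 degrees, less where a joint would pass 70% of its speed; a pose out of reach is approached as far as the arm can. A call with a gripper value outside its range is refused whole. The fingers move at their own pace and stop on an object; "newtons" is the grip in N (left out, the last holds). Time passes only in rows, so rows that do not move let the fingers close. It gives the time, the measured TCP pose, the force and the opening at its end, in the units of the state.
- env.get_obs(): the state, without advancing time (a new reading comes with each control period).
- optics.get_image(name): name is "scene" or "top" or "wrist"; returns (picture, depth): 400x640x3 uint8, red, green, blue; 400x640 float32, mm along the optical axis (not along the pixel's ray), 0 where there is no reading.
- optics.calibration(name): a dict with "mtx" (3x3 intrinsics, pixels), "k1" (the pictures are not rectified: a ray, as slopes to the right and down, at radius r is drawn at 1 + k1 r^2 times it, then the intrinsics apply), "cam_to_world" (4x4, takes a point from camera to world coordinates). Camera axes: x right, y down, z forward; pixel columns grow to the right and rows downward; lengths in mm; the calibration is good to about 2 mm. A picture is of the moment at which its call begins: read the wrist's pose just before it. calibration takes no time and is no camera call; for the wrist camera it gives the pose at the moment of the call.
- env.hand_in(): hands the job in, once; it reports no verdict.
The state is a dict: "time_s": time; "qpos": joint angles; "qd": joint speeds; "effort": joint torques, N m; "position": TCP position; "ee_rot": TCP orientation; "ft_force": force on the tool from outside, world axes, zero at the start; "torque": the same for the moment, N m; "width": opening from 0.0 (shut) to 1.0 (fully open).
Only numpy, scipy, OpenCV 4.12 (cv2) and the standard library are available. Lean on these libraries where they do the work, as an engineer would, in place of code of your own. Each camera call takes 0.05 s, during which the arm holds its last target.

## Working session

There is one attempt and no reset: what is moved stays moved. The work goes in short steps, Python scripts to look and compute and a tool call to move; the robot and the scene stay as the last step left them, time stands still between calls to the robot, and variables do not carry over. Pictures are saved under pics/ and viewed, and the job is handed in when it is done.

Besides the shell and the picture viewer there is one more tool, called after "Request:" as name(argument=value, ...), one argument or row to a line, values as JSON. servo_tool: Moves the arm, as the interface text tells. Its arguments: {"type":"object","properties":{"motion":{"type":"array"},"newtons":{"type":"number"}},"required":["motion"]}

```bash
mkdir -p pics
cat > h.py <<'E'
import numpy as np, cv2
from bench import env, optics
from scipy.spatial.transform import Rotation as R
def grab(n,tag):
    cal=optics.calibration(n); im,d=optics.get_image(n)
    cv2.imwrite(f'pics/{tag}.png',im[:,:,::-1]); np.savez(f'pics/{tag}.npz',im=im,d=d,m=cal['mtx'],k=cal['k1'],T=cal['cam_to_world'])
    return im,d,cal
def load(tag):
    z=np.load(f'pics/{tag}.npz'); return z['im'],z['d'],dict(mtx=z['m'],k1=float(z['k']),cam_to_world=z['T'])
def ray(cal,uv):
    uv=np.atleast_2d(np.asarray(uv,float)); m=cal['mtx']
    xd=(uv[:,0]-m[0,2])/m[0,0]; yd=(uv[:,1]-m[1,2])/m[1,1]
    x,y=xd.copy(),yd.copy()
    for _ in range(20):
        f=1+cal['k1']*(x*x+y*y); x=xd/f; y=yd/f
    return np.c_[x,y,np.ones_like(x)]
def plane(cal,uv,z):
    T=cal['cam_to_world']; d=ray(cal,uv)@T[:3,:3].T; o=T[:3,3]
    return o+d*((z-o[2])/d[:,2])[:,None]
def pts(cal,uv,dep):
    T=cal['cam_to_world']; return (ray(cal,uv)*np.asarray(dep)[:,None])@T[:3,:3].T+T[:3,3]
def cloud(cal,d):
    v,u=np.nonzero(d>0); uv=np.c_[u,v]; return uv,pts(cal,uv,d[v,u])
E
python3 - <<'E'
from h import *
for n in('scene','top','wrist'):
    im,d,c=grab(n,n+'0'); print(n,c['mtx'].tolist(),c['k1'],c['cam_to_world'].round(3).tolist())
print(env.get_obs())
E
```

```text
scene [[437.27210234501604, 0.0, 315.93482453066565], [0.0, 437.27210234501604, 207.35624029007607], [0.0, 0.0, 1.0]] -0.08722448813157435 [[0.772, 0.491, -0.404, 989.626], [0.636, -0.591, 0.496, -537.854], [0.005, -0.64, -0.768, 993.325], [0.0, 0.0, 0.0, 1.0]]
top [[474.4793040654083, 0.0, 318.3605639160481], [0.0, 474.4793040654083, 200.0162766639916], [0.0, 0.0, 1.0]] -0.03558632131760579 [[-0.02, -0.989, 0.144, 366.827], [-1.0, 0.018, -0.018, 16.047], [0.015, -0.144, -0.989, 1473.455], [0.0, 0.0, 0.0, 1.0]]
wrist [[340.07665400850834, 0.0, 323.67797477134366], [0.0, 340.07665400850834, 198.54797007189504], [0.0, 0.0, 1.0]] 0.01705867268341009 [[0.297, -0.927, -0.228, 248.734], [-0.955, -0.288, -0.07, -576.915], [-0.001, 0.239, -0.971, 384.186], [0.0, 0.0, 0.0, 1.0]]
{'time_s': 0.15, 'qpos': array([ 1.20077643,  0.41172236, -0.01271222,  1.59682797,  0.00561581,
        1.13430067, -0.08221748]), 'qd': array([ 0.0014615 , -0.00147829, -0.00011455, -0.00363768, -0.00245753,
       -0.00070628,  0.0002157 ]), 'effort': array([ 1.88647369e-03, -5.88333964e+01,  6.42520096e-01, -2.91291314e+01,
       -5.37648448e-02,  1.57650484e-02,  5.85997554e-05]), 'position': array([ 185.63725263, -596.3965752 ,  222.00815499]), 'ee_rot': array([-1.48924235,  1.56957367,  1.95418314]), 'ft_force': array([-0.31003648,  0.23865509,  0.07238983]), 'torque': array([-0.04614556,  0.00061105,  0.00935329]), 'width': 0.9991825193423839}
```

View pics/scene0.png

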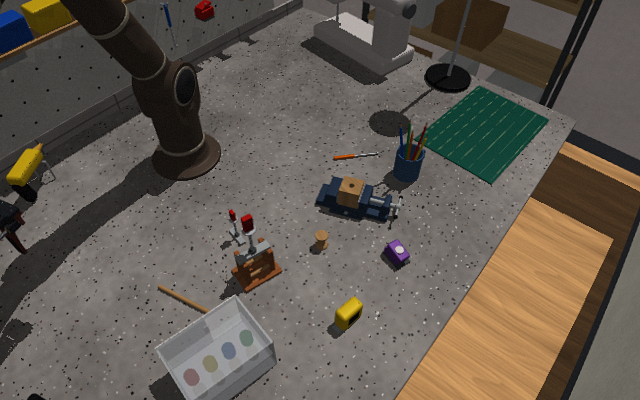

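View pics/top0.png

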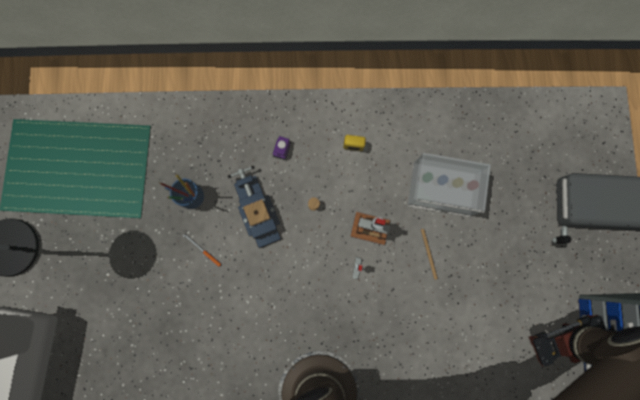

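View pics/wrist0.png

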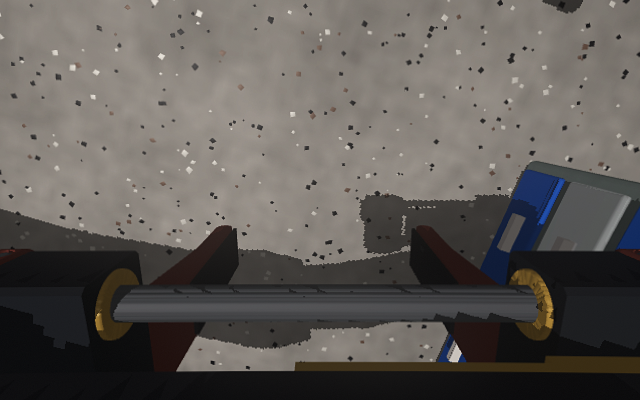

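Run:
```python
from h import *
a,d,c=load('scene0'); b,e,f=load('top0')
A=cv2.resize(a[195:295,200:300],(400,400),interpolation=cv2.INTER_CUBIC)
B=cv2.resize(b[190:290,320:420],(400,400),interpolation=cv2.INTER_CUBIC)
cv2.imwrite('pics/crop0.png',np.hstack([A,B])[:,:,::-1])
A=cv2.resize(a[165:235,300:410],(400,255),interpolation=cv2.INTER_CUBIC)
B=cv2.resize(b[160:255,210:310],(400,380),interpolation=cv2.INTER_CUBIC)
cv2.imwrite('pics/crop1.png',np.vstack([A,B])[:,:,::-1])
for nm,im,cal,dd in(('scene',a,c,d),('top',b,f,e)):
    h=cv2.cvtColor(im,cv2.COLOR_RGB2HSV)
    m=(((h[...,0]<8)|(h[...,0]>172))&(h[...,1]>150)&(h[...,2]>70)).astype(np.uint8)
    n,_,st,ce=cv2.connectedComponentsWithStats(m)
    for i in range(1,n):
        if st[i,4]>6: 
            x,y=ce[i].round().astype(int); print(nm,st[i],ce[i].round(1),pts(cal,[ce[i]],[dd[y,x]]).round(1))
    uv,P=cloud(cal,dd)
    # block top
    s=(abs(P[:,2]-80)<8)&(P[:,0]>300)&(abs(P[:,1])<400); 
    print(nm,s.sum())
```

```text
scene [195   0  18  13 109] [203.4   5.4] [[-353.7  434.2  248.5]]
scene [229 210   6   5  19] [231.3 211.7] [[ 368.  -122.2  115. ]]
scene [241 214  11   8  55] [245.8 217.4] [[ 487.6 -168.1  231.8]]
scene 717
top [376 219  10   6  39] [380.7 221.5] [[ 487.4 -169.9  226.3]]
top [359 266   3   4  10] [359.8 267.5] [[ 368.1 -121.9  113.8]]
top 562
```

View pics/crop0.png

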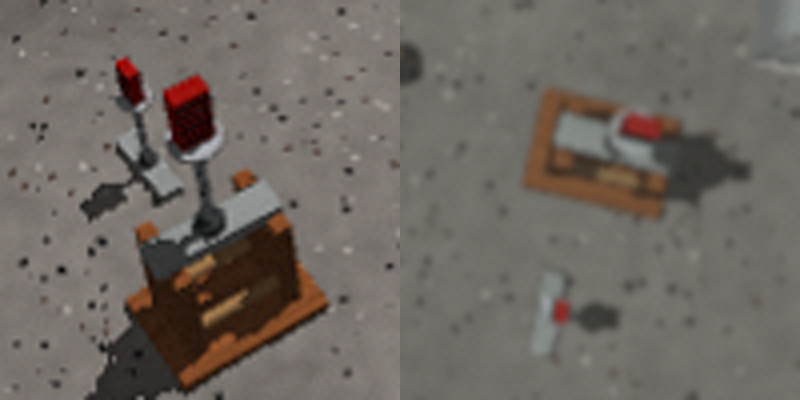

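View pics/crop1.png

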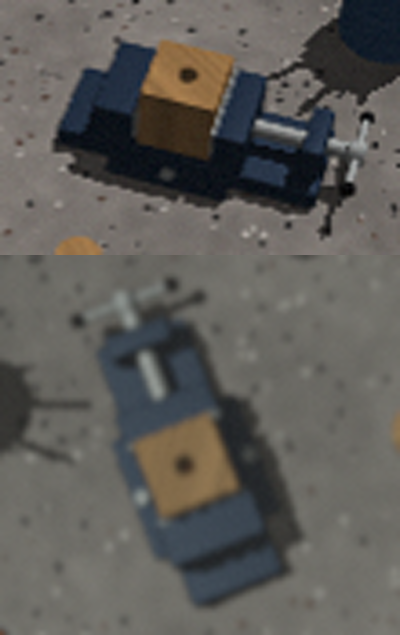

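Run:
```python
from h import *
for n in('scene0','top0'):
    im,d,c=load(n); uv,P=cloud(c,d)
    h=cv2.cvtColor(im,cv2.COLOR_RGB2HSV)[uv[:,1],uv[:,0]]
    def rep(lbl,s):
        q=P[s]; 
        if len(q)<5: print(n,lbl,len(q));return
        r=cv2.minAreaRect(q[:,:2].astype(np.float32)); print(n,lbl,len(q),np.round(np.array(r[0]),1),np.round(r[1],1),round(r[2],1),'z',np.percentile(q[:,2],[5,50,95]).round(1))
    hole=P[(abs(P[:,2]-80)<6)&(P[:,0]>350)&(P[:,0]<700)&(abs(P[:,1]-90)<130)&(h[:,0]<25)&(h[:,1]>80)]
    s=(abs(P[:,2]-80)<5)&(P[:,0]>350)&(P[:,0]<700)&(P[:,1]>30)&(P[:,1]<300)&(h[:,0]<25)&(h[:,1]>80)&(h[:,2]>60); rep('block',s)
    near=(np.hypot(P[:,0]-487,P[:,1]+169)<90)
    rep('crossbar',near&(abs(P[:,2]-96)<6)&(h[:,1]<60))
    rep('grip',near&(P[:,2]>185))
    rep('griptop',near&(P[:,2]>222))
    rep('foot',near&(abs(P[:,2]-10)<5)&(h[:,1]>80))
```

```text
scene0 block 315 [534.7 177.6] [60.  63.7] 21.3 z [78.8 81.6 84.2]
scene0 crossbar 301 [ 487.2 -167.2] [91.5 41.3] 66.5 z [ 93.1  97.9 100.7]
scene0 grip 246 [ 492.4 -169.6] [32.  26.3] 60.8 z [186.6 209.1 233.4]
scene0 griptop 81 [ 488.9 -167.7] [23.8 16.3] 81.9 z [223.8 231.2 234.8]
scene0 foot 597 [ 490.1 -167.7] [113.4  78.6] 72.6 z [ 7.6 11.1 13.9]
top0 block 346 [535.8 176.3] [60.  58.5] 21.5 z [75.8 79.1 83.4]
top0 crossbar 179 [ 488.4 -168.7] [88.7 26.4] 74.6 z [ 92.1  96.4 100.8]
top0 grip 92 [ 487.2 -166.2] [29.2 28.3] 35.8 z [186.  219.7 232.5]
top0 griptop 43 [ 487.4 -168.7] [22.8 13.1] 74.9 z [224.6 229.3 233. ]
top0 foot 291 [ 489.4 -168.3] [109.1  77.2] 75.4 z [ 5.5  9.4 13.7]
```

```bash
cat >> h.py <<'E'
def tool():
    o=env.get_obs(); return o, np.asarray(o['position']), R.from_euler('xyz',o['ee_rot'])
def plan(dest,jawdeg,n,zfirst=None,p0=None,R0=None):
    """print rows: world straight line to dest with tool down and jaw (tool y) at jawdeg"""
    o,p,r=tool()
    if p0 is not None: p=np.array(p0,float); r=R0
    best=None
    for a in(jawdeg,jawdeg+180):
        y=np.array([np.cos(np.radians(a)),np.sin(np.radians(a)),0]); x=np.array([0,0,-1.]); z=np.cross(x,y)
        rt=R.from_matrix(np.c_[x,y,z]); w=(r.inv()*rt).as_rotvec(degrees=True)
        if best is None or np.linalg.norm(w)<np.linalg.norm(best[1]): best=(rt,w,a)
    rt,w,a=best
    print('now',p.round(1),'F',np.round(o['ft_force'],2),'jaw used',a,'turn',w.round(2),'per row',(w/n).round(3),'dist/row',round(np.linalg.norm(np.array(dest)-p)/n,1))
    q=r; st=(np.array(dest)-p)/n
    for i in range(n):
        print(i,(q.inv().apply(st)/1000).round(4).tolist(),(w/n).round(2).tolist()); q=q*R.from_rotvec(w/n,degrees=True)
    return rt
E
python3 - <<'E'
from h import *
o,p,r=tool(); print(r.as_matrix().round(3)); plan([488,-168,330],-15,12)
E
```

```text
[[-0.     0.297 -0.955]
 [ 0.001 -0.955 -0.297]
 [-1.    -0.001  0.   ]]
now [ 185.6 -596.4  222. ] F [-0.31  0.24  0.07] jaw used -15 turn [-5.771e+01 -3.000e-02  7.000e-02] per row [-4.809e+00 -2.000e-03  6.000e-03] dist/row 44.6
0 [-0.009, -0.0266, -0.0347] [-4.81, -0.0, 0.01]
1 [-0.009, -0.0236, -0.0368] [-4.81, -0.0, 0.01]
2 [-0.009, -0.0204, -0.0386] [-4.81, -0.0, 0.01]
3 [-0.009, -0.0171, -0.0402] [-4.81, -0.0, 0.01]
4 [-0.009, -0.0137, -0.0415] [-4.81, -0.0, 0.01]
5 [-0.009, -0.0102, -0.0425] [-4.81, -0.0, 0.01]
6 [-0.009, -0.0066, -0.0432] [-4.81, -0.0, 0.01]
7 [-0.009, -0.0029, -0.0436] [-4.81, -0.0, 0.01]
8 [-0.009, 0.0007, -0.0437] [-4.81, -0.0, 0.01]
9 [-0.009, 0.0044, -0.0435] [-4.81, -0.0, 0.01]
10 [-0.009, 0.008, -0.043] [-4.81, -0.0, 0.01]
11 [-0.009, 0.0116, -0.0421] [-4.81, -0.0, 0.01]
```

Request:
servo_tool(
  motion=[
    [1,[-0.01,-0.0266,-0.0347],[-4.8,0,0]],
    [1,[-0.01,-0.0236,-0.0368],[-4.8,0,0]],
    [1,[-0.01,-0.0204,-0.0386],[-4.8,0,0]],
    [1,[-0.01,-0.0171,-0.0402],[-4.8,0,0]],
    [1,[-0.01,-0.0137,-0.0415],[-4.8,0,0]],
    [1,[-0.01,-0.0102,-0.0425],[-4.8,0,0]],
    [1,[-0.01,-0.0066,-0.0432],[-4.8,0,0]],
    [1,[-0.01,-0.003,-0.0436],[-4.8,0,0]],
  ],
)

```text
time_s: 1.15
position: [387.9, -309.9, 302.9]
ee_rot: [-0.586, 1.571, -2.753]
ft_force: [1.0, 0.5, -0.8]
width: 1.0
```

Request:
servo_tool(
  motion=[
    [1,[-0.009,0.0007,-0.0437],[-4.8,0,0]],
    [1,[-0.009,0.0044,-0.0435],[-4.8,0,0]],
    [1,[-0.009,0.008,-0.043],[-4.8,0,0]],
    [1,[-0.005,0.0116,-0.0421],[-4.8,0,0]],
    [1,[0,0,0],[0,0,0]],
    [1,[0,0,0],[0,0,0]],
  ],
)

```text
time_s: 1.9
position: [487.9, -169.0, 334.2]
ee_rot: [-1.023, 1.57, -2.859]
ft_force: [-0.2, -0.1, -0.5]
width: 0.996
```

Run:
```python
from h import *
o,p,r=tool(); print(p,r.as_matrix().round(3),o['qpos'].round(2),o['time_s'])
im,d,c=grab('wrist','w1')
```

```text
[ 487.90176811 -169.04844576  334.24834388] [[-0.001  0.965 -0.262]
 [-0.    -0.262 -0.965]
 [-1.    -0.001  0.001]] [ 0.64  0.18 -0.47  1.66  0.08  1.32 -0.11] 1.9
```

View pics/w1.png

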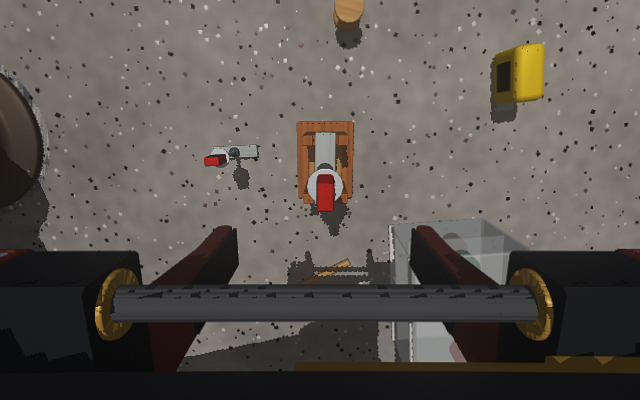

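Run:
```python
from h import *
im,d,c=load('w1'); uv,P=cloud(c,d)
H=cv2.cvtColor(im,cv2.COLOR_RGB2HSV); h=H[uv[:,1],uv[:,0]]
near=(np.hypot(P[:,0]-487,P[:,1]+169)<90)
def rep(l,s):
    q=P[s]; r=cv2.minAreaRect(q[:,:2].astype(np.float32)); print(l,len(q),np.round(r[0],1),np.round(r[1],1),round(r[2],1),'z',np.percentile(q[:,2],[5,50,95]).round(1))
rep('cb',near&(abs(P[:,2]-96)<6)&(h[:,1]<60)&(h[:,2]>70))
red=near&((h[:,0]<8)|(h[:,0]>172))&(h[:,1]>150)
rep('red',red); rep('redtop',red&(P[:,2]>227)); rep('flange',near&(P[:,2]>180)&(P[:,2]<200)&(h[:,1]<60))
rep('foot',near&(abs(P[:,2]-10)<6)&(h[:,1]>80)); print(np.percentile(P[red][:,2],[1,10,50,90,99]))
# top-face by brightness: crop
B=cv2.resize(im[110:240,260:390],(520,520),interpolation=cv2.INTER_CUBIC); cv2.imwrite('pics/w1c.png',B[:,:,::-1])
```

```text
cb 701 [ 494.6 -169.1] [88.8 32.7] 73.6 z [95.8 97.2 98.5]
red 846 [ 490.8 -158.4] [ 45.7 156.3] 74.6 z [206.2 231.1 418.4]
redtop 740 [ 490.8 -158.4] [ 45.7 156.3] 74.6 z [229.6 231.4 418.6]
flange 487 [ 490.4 -166.8] [30.2 32.7] 75.2 z [185.7 187.  188.1]
foot 1707 [ 491.  -167.7] [109.3  79.7] 74.8 z [ 8.6 10.2 11.6]
[195.72859109 220.01667836 231.11573771 417.52059666 422.92611575]
```

View pics/w1c.png

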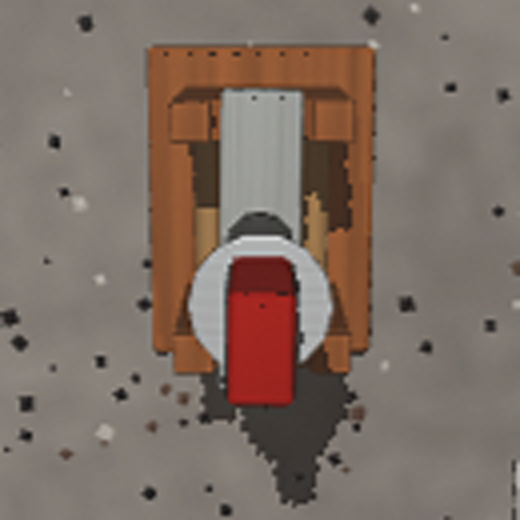

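Run:
```python
from h import *
im,d,c=load('w1'); uv,P=cloud(c,d)
h=cv2.cvtColor(im,cv2.COLOR_RGB2HSV)[uv[:,1],uv[:,0]]
s=(abs(P[:,0]-490)<30)&(abs(P[:,1]+168)<30)&(P[:,2]>226)&(P[:,2]<236)
q=P[s];r=cv2.minAreaRect(q[:,:2].astype(np.float32)); print('top',s.sum(),r,np.median(q[:,2]),q.mean(0))
# in tool frame
o,p,R0=tool(); 
t=R0.inv().apply(q-p); print('tool y range',np.percentile(t[:,1],[2,50,98]).round(1),'z',np.percentile(t[:,2],[2,50,98]).round(1))
s2=(np.hypot(P[:,0]-490,P[:,1]+168)<80)&(abs(P[:,2]-97)<4)&(h[:,1]<60)
t=R0.inv().apply(P[s2]-p)
# bar edges: midline along tool z, per z-bin
for a in range(-60,60,10):
    k=(t[:,2]>=a)&(t[:,2]<a+10)
    if k.sum()>15: print(a,k.sum(),np.percentile(t[k,1],[3,97]).round(1))
```

```text
top 508 ((489.8305358886719, -168.41416931152344), (24.19221305847168, 13.883031845092773), 74.57363891601562) 230.81550497900653 [ 490.16068741 -167.95219849  230.68868004]
tool y range [-4.9  2.3  8.7] z [-13.6  -2.2   9.7]
-50 128 [-7.6 14.4]
-40 179 [-8.7 14.5]
-30 182 [-8.8 13.4]
-20 158 [-8.9 13.5]
-10 43 [-8.9 13.6]
```

Request:
servo_tool(
  motion=[
    [1,[0.03,0.0018,-0.0014],[0,0,0]],
    [1,[0.035,0,0],[0,0,0]],
    [1,[0.03,0,0],[0,0,0]],
    [1,[0.025,0,0],[0,0,0]],
    [1,[0.015,0,0],[0,0,0]],
    [1,[0.008,0,0],[0,0,0]],
    [1,[0,0,0],[0,0,0]],
    [1,[0,0,0],[0,0,0]],
  ],
  newtons=30,
)

```text
time_s: 2.95
position: [491.0, -167.7, 192.5]
ee_rot: [1.463, 1.569, -0.371]
ft_force: [0.1, -0.1, 0.6]
width: 1.0
```

Run:
```python
from h import *
o,p,r=tool(); print(p,r.as_matrix().round(3).tolist(),o['time_s'],o['ft_force'])
im,d,c=grab('wrist','w2')
```

```text
[ 490.98502559 -167.72409344  192.47667294] [[0.001, 0.965, -0.261], [-0.001, -0.261, -0.965], [-1.0, 0.001, 0.0]] 2.95 [ 0.1155514  -0.11083398  0.56104846]
```

View pics/w2.png

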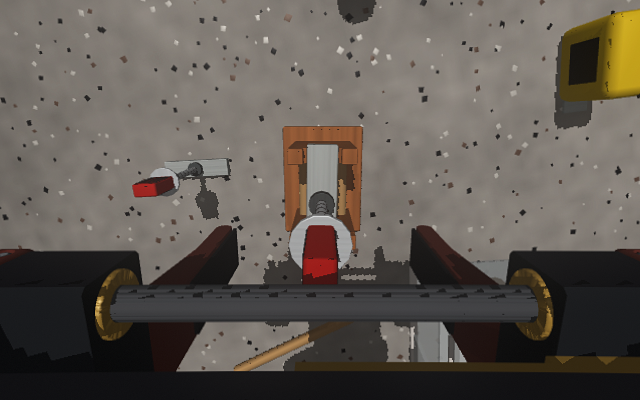

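Request:
servo_tool(
  motion=[
    [0,[0,0,0],[0,0,0]],
    [-0.5,[0,0,0],[0,0,0]],
    [-0.6,[0,0,0],[0,0,0]],
    [-1,[0,0,0],[0,0,0]],
    [-1,[0,0,0],[0,0,0]],
    [-1,[0,0,0],[0,0,0]],
    [-1,[0,0,0],[0,0,0]],
  ],
  newtons=30,
)

```text
time_s: 3.88
position: [490.5, -167.5, 191.6]
ee_rot: [-1.901, 1.571, 2.548]
ft_force: [-0.0, 0.5, 0.3]
width: 0.246
```

Run:
```python
from h import *
for i in range(4):
    o,p,r=tool(); print(p,o['time_s'],o['ft_force'],o['width'])
im,d,c=grab('wrist','w3')
o,p,r=tool(); print(p,o['time_s'],o['ft_force'],o['width'], r.as_matrix().round(4).tolist())
```

```text
[ 490.47081803 -167.5295492   191.61393969] 3.875 [-0.03486243  0.48012577  0.34733106] 0.24638207160388118
[ 490.47081803 -167.5295492   191.61393969] 3.875 [-0.03486243  0.48012577  0.34733106] 0.24638207160388118
[ 490.47081803 -167.5295492   191.61393969] 3.875 [-0.03486243  0.48012577  0.34733106] 0.24638207160388118
[ 490.47081803 -167.5295492   191.61393969] 3.875 [-0.03486243  0.48012577  0.34733106] 0.24638207160388118
[ 490.46567363 -167.58309903  191.61774287] 3.925 [-0.21014207 -1.0252945   0.23317665] 0.19737073005385375 [[-0.0, 0.9654, -0.2606], [-0.0, -0.2606, -0.9654], [-1.0, -0.0, 0.0]]
```

View pics/w3.png

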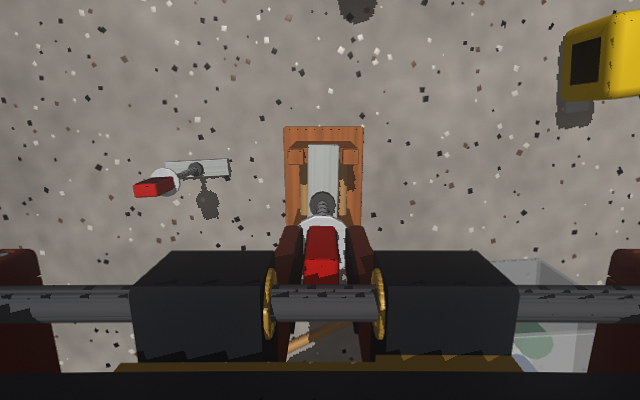

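Request:
servo_tool(
  motion=[
    [-1,[0,0,0],[0,0,0]],
    [-1,[0,0,0],[0,0,0]],
    [-1,[0,0,0],[0,0,0]],
    [-1,[0,0,0],[0,0,0]],
  ],
)

```text
time_s: 4.42
position: [490.4, -167.5, 191.6]
ee_rot: [-1.379, 1.571, 3.07]
ft_force: [-1.1, 0.3, 0.2]
width: 0.159
```

Run:
```python
from h import *
o,p,r=tool(); print(p,o['time_s'],o['ft_force'],o['torque'],o['width'], r.as_matrix().round(4).tolist())
im,d,c=grab('wrist','w4')
cv2.imwrite('pics/w4c.png',cv2.resize(im[120:320,240:420],(720,800))[:600,:,::-1])
```

```text
[ 490.37416078 -167.537325    191.60957316] 4.425 [-1.06533164  0.31505964  0.18528612] [ 0.03731513  0.11795472 -0.01380817] 0.1593903174092221 [[-0.0002, 0.9654, -0.2606], [0.0, -0.2606, -0.9654], [-1.0, -0.0002, 0.0]]
```

View pics/w4c.png

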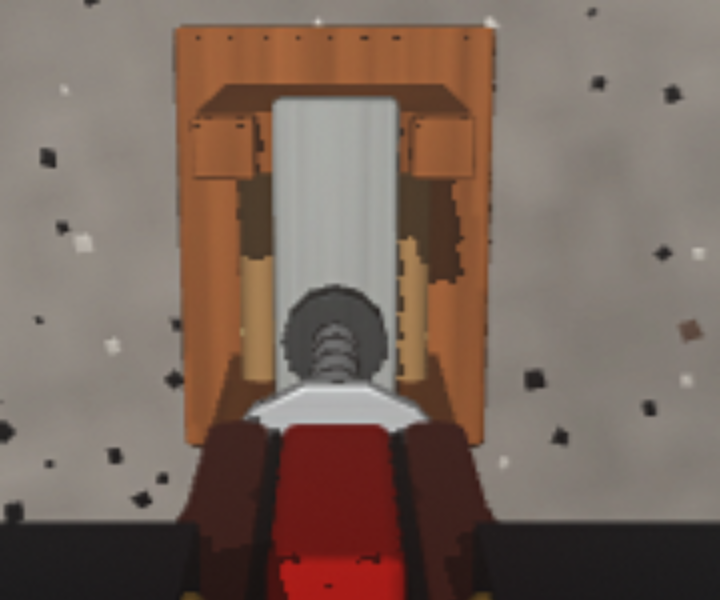

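Request:
servo_tool(
  motion=[
    [-1,[-0.003,0,0],[0,0,0]],
    [-1,[-0.008,0,0],[0,0,0]],
    [-1,[-0.014,0,0],[0,0,0]],
    [-1,[-0.02,0,0],[0,0,0]],
    [-1,[-0.015,0,0],[0,0,0]],
    [-1,[0,0,0],[0,0,0]],
  ],
)

```text
time_s: 5.22
position: [491.3, -167.7, 253.2]
ee_rot: [1.435, 1.568, -0.4]
ft_force: [0.6, -0.5, -3.2]
width: 0.156
```

Run:
```python
from h import *
plan([564,102,252],21.4,10)
```

```text
now [ 491.3 -167.7  253.2] F [ 0.56 -0.51 -3.15] jaw used 21.4 turn [-36.51   0.07  -0.15] per row [-3.651  0.007 -0.015] dist/row 27.9
0 [0.0001, -0.0, -0.0279] [-3.65, 0.01, -0.02]
1 [0.0001, 0.0018, -0.0279] [-3.65, 0.01, -0.02]
2 [0.0001, 0.0035, -0.0277] [-3.65, 0.01, -0.02]
3 [0.0001, 0.0053, -0.0274] [-3.65, 0.01, -0.02]
4 [0.0001, 0.007, -0.027] [-3.65, 0.01, -0.02]
5 [0.0001, 0.0087, -0.0265] [-3.65, 0.01, -0.02]
6 [0.0001, 0.0104, -0.0259] [-3.65, 0.01, -0.02]
7 [0.0001, 0.012, -0.0252] [-3.65, 0.01, -0.02]
8 [0.0001, 0.0136, -0.0244] [-3.65, 0.01, -0.02]
9 [0.0001, 0.0151, -0.0235] [-3.65, 0.01, -0.02]
```

Request:
servo_tool(
  motion=[
    [-1,[0,0,-0.0279],[-3.65,0,0]],
    [-1,[0,0.0018,-0.0279],[-3.65,0,0]],
    [-1,[0,0.0035,-0.0277],[-3.65,0,0]],
    [-1,[0,0.0053,-0.0274],[-3.65,0,0]],
    [-1,[0,0.007,-0.027],[-3.65,0,0]],
    [-1,[0,0.0087,-0.0265],[-3.65,0,0]],
    [-1,[0,0.0104,-0.0259],[-3.65,0,0]],
    [-1,[0,0.012,-0.0252],[-3.65,0,0]],
  ],
)

```text
time_s: 6.22
position: [548.9, 50.1, 251.6]
ee_rot: [-3.081, 1.571, 1.881]
ft_force: [-0.5, 0.7, -2.0]
width: 0.156
```

Request:
servo_tool(
  motion=[
    [-1,[0,0.0136,-0.0244],[-3.65,0,0]],
    [-1,[0,0.0151,-0.0235],[-3.65,0,0]],
    [-1,[0,0,0],[0,0,0]],
    [-1,[0,0,0],[0,0,0]],
    [-1,[0,0,0],[0,0,0]],
  ],
)

```text
time_s: 6.85
position: [563.0, 101.1, 251.5]
ee_rot: [-0.619, 1.57, -1.818]
ft_force: [-0.1, -0.6, -2.2]
width: 0.154
```

Run:
```python
from h import *
o,p,r=tool(); print(p,o['time_s'],o['ft_force'],o['width'], r.as_matrix().round(4).tolist())
im,d,c=grab('wrist','w5')
```

```text
[562.98628596 101.09965949 251.54637477] 6.85 [-0.06291556 -0.57918142 -2.24820348] 0.15441532972298247 [[-0.0002, 0.9316, 0.3635], [-0.0007, 0.3635, -0.9316], [-1.0, -0.0004, 0.0006]]
```

View pics/w5.png

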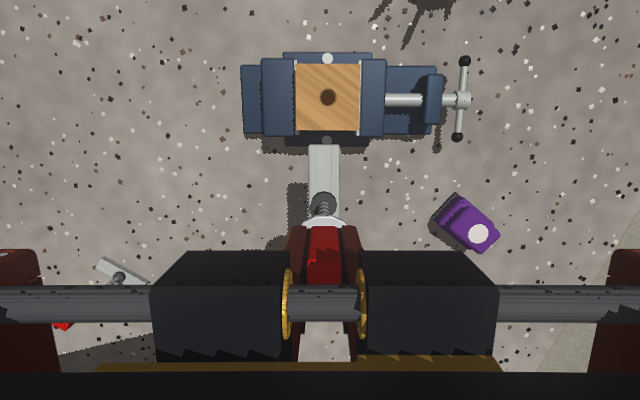

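Run:
```python
from h import *
im,d,c=load('w5'); o,p,r=tool()
g=cv2.cvtColor(im,cv2.COLOR_RGB2HSV)
m=np.zeros(g.shape[:2],np.uint8); m[80:115,310:348]=(g[80:115,310:348,2]<95)
n,l,st,ce=cv2.connectedComponentsWithStats(m); i=1+np.argmax(st[1:,4]); print(st[i],ce[i])
hw=plane(c,[ce[i]],80)[0]; print('hole',hw)
uv,P=cloud(c,d); h=g[uv[:,1],uv[:,0]]
s=(abs(P[:,0]-535)<50)&(abs(P[:,1]-177)<50)&(abs(P[:,2]-80)<4)&(h[:,1]>70)&(h[:,0]<25)
print('block',cv2.minAreaRect(P[s][:,:2].astype(np.float32)),np.median(P[s][:,2]))
# bar
t=r.inv().apply(P-p); s=(t[:,0]>85)&(t[:,0]<103)&(abs(t[:,1])<25)&(abs(t[:,2])<60)&(h[:,1]<50)
for a in range(-60,20,10):
    k=s&(t[:,2]>=a)&(t[:,2]<a+10)
    if k.sum()>20: print(a,k.sum(),np.percentile(t[k,1],[3,97]).round(1),np.median(t[k,0]).round(1))
print('end',t[s][:,2].min())
cv2.imwrite('pics/w5c.png',cv2.resize(im[40:230,250:400],(600,760))[:600,:,::-1])
print('tool z off for hole', r.inv().apply(hw-p))
```

```text
[321  90  14  15 171] [327.36842105  97.16374269]
hole [538.18586467 177.86925355  80.        ]
block ((538.1439819335938, 177.33502197265625), (59.95389175415039, 59.57604217529297), 20.998920440673828) 80.25882966034428
-50 155 [-9.9 12. ] 95.0
-40 440 [-9.9 12.1] 94.6
-30 410 [-10.5  12.2] 94.5
-20 384 [-10.8  11.8] 94.4
-10 439 [-10.2  11.6] 92.7
0 212 [-10.3  12.5] 86.9
10 39 [-10.3  12.5] 94.6
end -43.22362770531833
tool z off for hole [171.56174473   4.81373979 -80.69653424]
```

View pics/w5c.png

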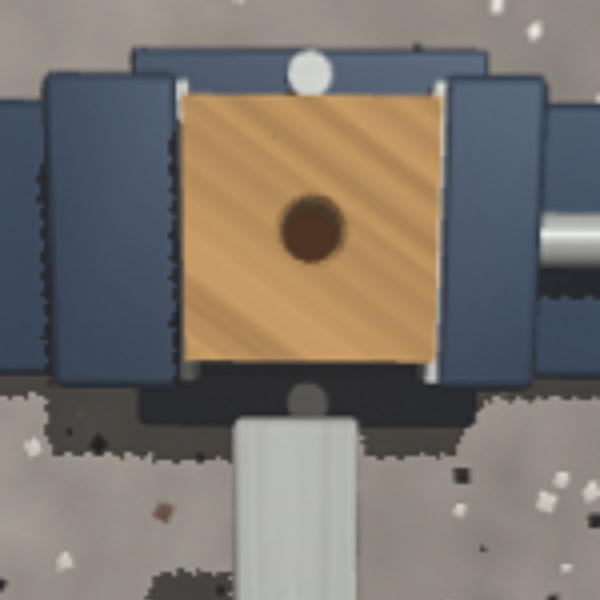

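Run:
```python
from h import *
im,d,c=load('w5'); o,p,r=tool(); g=cv2.cvtColor(im,cv2.COLOR_RGB2HSV)
uv,P=cloud(c,d); t=r.inv().apply(P-p)
# bar end: pixel row edge at bar center column
for col in (318,322,326,330):
    v=g[130:170,col].astype(int); print(col,v[:,2].tolist()[8:24])
# near end depth
s=(t[:,0]>85)&(t[:,0]<88.5)&(abs(t[:,1])<15)&(abs(t[:,2])<20)
print(s.sum(),np.percentile(t[s][:,1],[1,99]),np.percentile(t[s][:,2],[1,99]), t[s][:,0].mean())
(x,y),rad=cv2.minEnclosingCircle(t[s][:,1:].astype(np.float32)); print(x,y,rad)
k=s
print(uv[k].min(0),uv[k].max(0))
# flange
s=(t[:,0]>0)&(t[:,0]<9)&(abs(t[:,1])<20)&(abs(t[:,2])<20); print(s.sum(),np.percentile(t[s][:,2],[1,99]),np.percentile(t[s][:,1],[1,99]),np.median(t[s][:,0]))
# end of the bar by ray to z plane of bar top (tool x 94.6)
q=plane(c,[[323,145]],p[2]-94.6)[0]; print(r.inv().apply(q-p))
cv2.imwrite('pics/w5d.png',cv2.resize(im[180:240,285:365],(800,600),interpolation=cv2.INTER_CUBIC)[:,:,::-1])
```

```text
318 [47, 47, 47, 47, 46, 40, 111, 173, 183, 188, 186, 186, 186, 186, 186, 186]
322 [69, 83, 82, 85, 82, 55, 110, 173, 182, 186, 185, 185, 186, 186, 186, 186]
326 [86, 85, 85, 87, 85, 83, 110, 169, 181, 184, 184, 184, 184, 184, 184, 184]
330 [89, 88, 87, 88, 87, 85, 109, 166, 177, 181, 178, 178, 178, 177, 178, 178]
332 [-8.38365053  9.84226912] [-7.83234777  8.45754391] 86.49371915140692
0.7528738975524902 1.509945273399353 9.95885181427002
[311 192] [336 214]
472 [-14.80763794  -8.60506577] [-10.54911191  12.43494865] 4.698932027183226
[ 94.57632937   0.74184332 -42.81337088]
```

View pics/w5d.png

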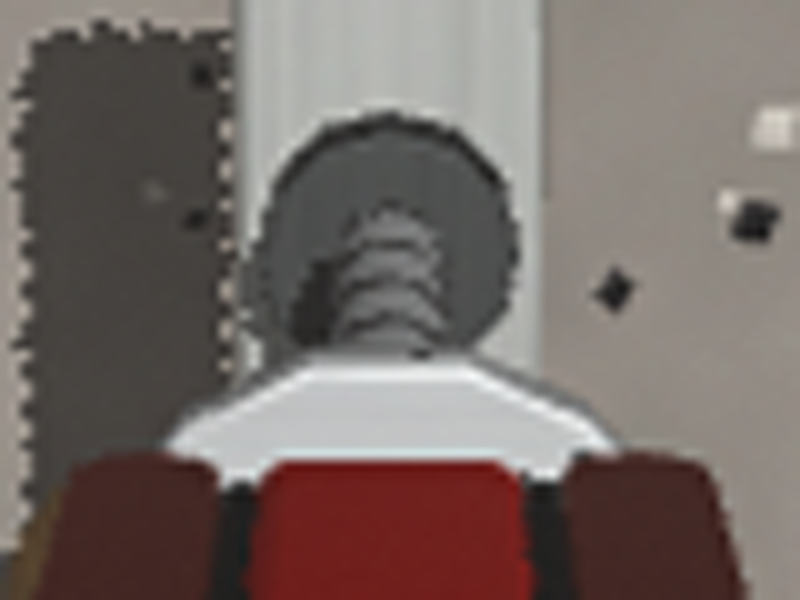

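Request:
servo_tool(
  motion=[
    [-1,[0,0.001,-0.02],[0,0,0]],
    [-1,[0,0.001,-0.025],[0,0,0]],
    [-1,[0.005,0.001,-0.0225],[0,0,0]],
    [-1,[0.01,0.001,-0.015],[0,0,0]],
    [-1,[0.015,0,0],[0,0,0]],
    [-1,[0.01,0,0],[0,0,0]],
    [-1,[0.004,0,0],[0,0,0]],
    [-1,[0,0,0],[0,0,0]],
  ],
)

```text
time_s: 7.9
position: [536.8, 179.6, 207.2]
ee_rot: [-1.558, 1.57, -2.756]
ft_force: [0.0, -1.1, -1.9]
width: 0.161
```

Request:
servo_tool(
  motion=[
    [-1,[0,0,0],[0,0,0]],
    [-1,[0,0,0],[0,0,0]],
  ],
)

```text
time_s: 8.15
position: [536.9, 180.3, 208.0]
ee_rot: [1.414, 1.57, 0.216]
ft_force: [-0.3, 0.4, -2.2]
width: 0.158
```

Run:
```python
from h import *
o,p,r=tool(); print(p,o['time_s'],o['ft_force'],o['width'], r.as_matrix().round(4).tolist())
im,d,c=grab('wrist','w6'); grab('scene','s6')
cv2.imwrite('pics/w6c.png',cv2.resize(im[90:270,230:430],(800,720))[:600,:,::-1])
a=load('s6')[0]; cv2.imwrite('pics/s6c.png',cv2.resize(a[120:240,290:420],(650,600),interpolation=cv2.INTER_CUBIC)[:,:,::-1])
```

```text
[536.88930751 180.26232673 208.03607016] 8.15 [-0.31339322  0.44741242 -2.17274135] 0.15794351019470343 [[0.0007, 0.9312, 0.3645], [0.0001, 0.3645, -0.9312], [-1.0, 0.0007, 0.0001]]
```

View pics/w6c.png

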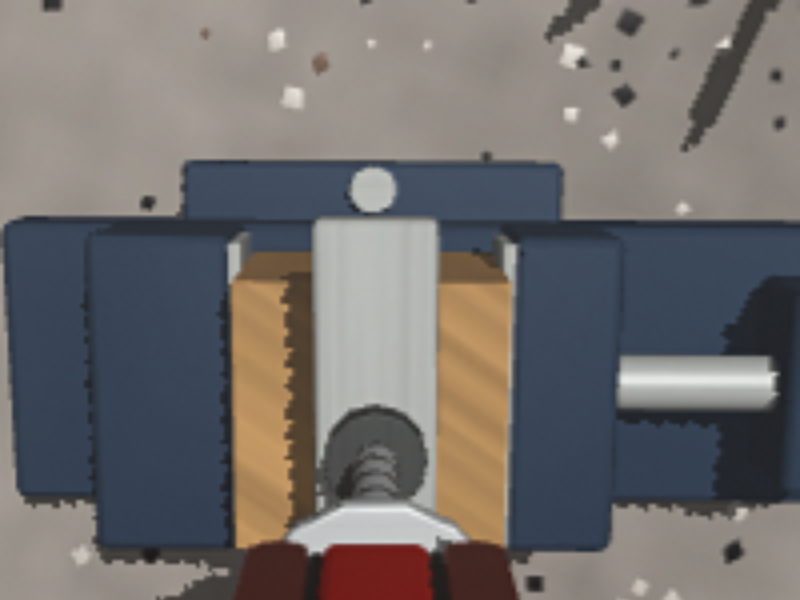

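View pics/s6c.png

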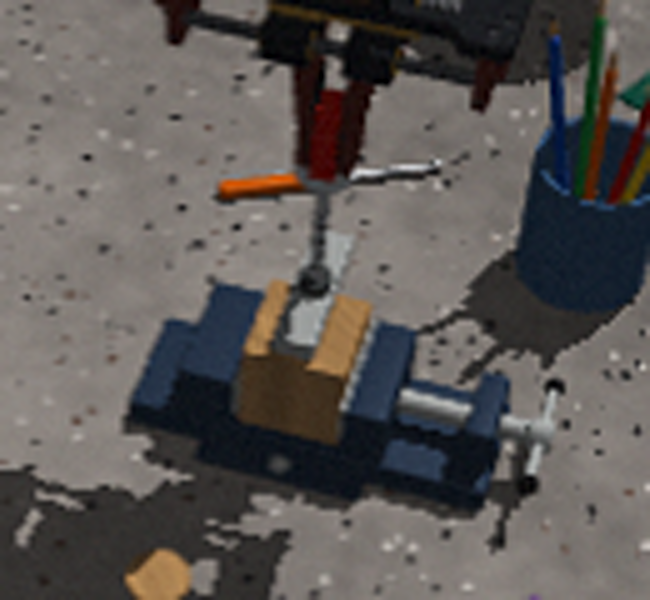

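Run:
```python
from h import *
im,d,c=load('w6'); o,p,r=tool(); g=cv2.cvtColor(im,cv2.COLOR_RGB2HSV)
uv,P=cloud(c,d); t=r.inv().apply(P-p); h=g[uv[:,1],uv[:,0]]
bl=(abs(P[:,2]-80)<2.5)&(h[:,1]>70)&(h[:,0]<28)&(abs(t[:,1])<45)&(abs(t[:,2])<50)
bar=(abs(t[:,0]-94.6)<2.5)&(h[:,1]<50)&(abs(t[:,1])<20)&(abs(t[:,2])<60)
for a in range(-30,-8,4):
    k=bl&(t[:,2]>=a)&(t[:,2]<a+4); b=bar&(t[:,2]>=a)&(t[:,2]<a+4); e=[t[k,1].min(),t[k,1].max()]; f=[t[b,1].min(),t[b,1].max()]
    print(a,np.round(e,1),np.mean(e).round(2),np.round(f,1),np.mean(f).round(2))
L=[t[bl&(abs(t[:,1]-y)<3)][:,2].min() for y in(-22,-17,18,24)]; print('block far z',np.round(L,2),'bar end',t[bar][:,2].min())
print('P block z',np.median(P[bl][:,2]),'bar tool x',np.median(t[bar][:,0]))
# ray based rows
import itertools
for u in range(290,360,3):
    v=g[90:180,u].astype(int);
```

```text
-30 [-29.  30.] 0.49 [-10.6  12.3] 0.89
-26 [-29.3  30.1] 0.4 [-10.6  12.3] 0.86
-22 [-29.3  30.2] 0.44 [-10.7  12.4] 0.87
-18 [-29.4  30.2] 0.38 [-10.8  12.4] 0.84
-14 [-29.5  29.6] 0.03 [-10.8  12.5] 0.88
-10 [-29.6  29.6] -0.03 [-10.8  12.5] 0.84
block far z [-27.31 -27.2  -27.12 -27.01] bar end -42.78556702871712
P block z 80.23229771524507 bar tool x 94.37461201198178
```

Request:
servo_tool(
  motion=[
    [-1,[0,-0.0004,0.0005],[0,0,0]],
    [-1,[0.003,0,0],[0,0,0]],
    [-1,[0.003,0,0],[0,0,0]],
    [-1,[0.003,0,0],[0,0,0]],
    [-1,[0.003,0,0],[0,0,0]],
    [-1,[0.002,0,0],[0,0,0]],
    [-1,[0.002,0,0],[0,0,0]],
  ],
)

```text
time_s: 9.12
position: [536.4, 179.7, 191.5]
ee_rot: [0.956, 1.571, -0.241]
ft_force: [0.0, -0.3, -3.0]
width: 0.166
```

Request:
servo_tool(
  motion=[
    [-1,[0.001,0,0],[0,0,0]],
    [-1,[0.001,0,0],[0,0,0]],
    [-1,[0,0,0],[0,0,0]],
  ],
)

```text
time_s: 9.5
position: [536.4, 179.7, 189.6]
ee_rot: [-0.742, 1.571, -1.94]
ft_force: [-0.2, -0.9, -3.1]
width: 0.161
```

Run:
```python
from h import *
o,p,r=tool(); print(p,o['time_s'],o['ft_force'],o['torque'])
im,d,c=grab('wrist','w7'); g=cv2.cvtColor(im,cv2.COLOR_RGB2HSV)
cv2.imwrite('pics/w7c.png',cv2.resize(im[90:270,230:430],(800,720))[:600,:,::-1])
uv,P=cloud(c,d); t=r.inv().apply(P-p); h=g[uv[:,1],uv[:,0]]
bar=(abs(t[:,0]-94.6)<2.5)&(h[:,1]<50)&(abs(t[:,1])<20)&(abs(t[:,2])<60)
print('bar tool x',np.median(t[bar][:,0]),'bar z',np.median(P[bar][:,2]))
```

```text
[536.43489974 179.67932331 189.61983436] 9.5 [-0.16650457 -0.87406441 -3.06733154] [ 0.00480862 -0.06332899  0.00217509]
bar tool x 94.45615833778513 bar z 95.1630238393272
```

View pics/w7c.png

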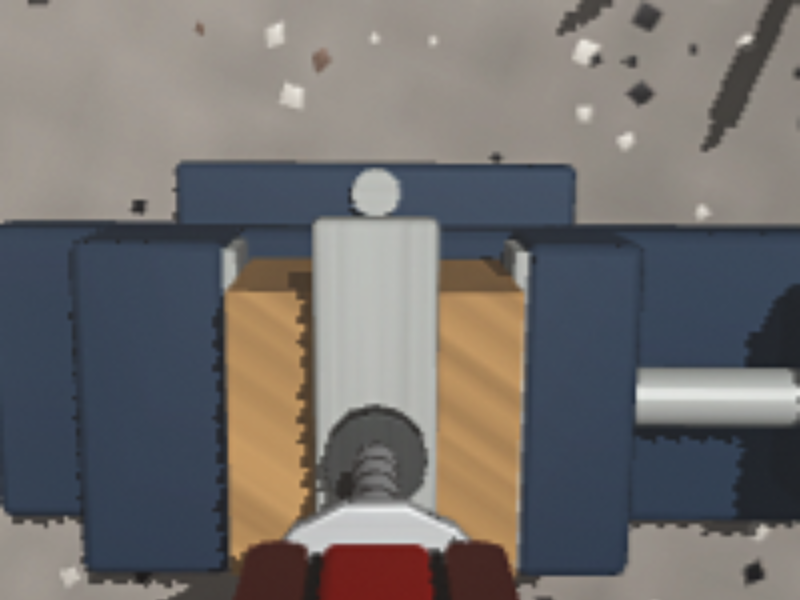

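Request:
servo_tool(
  motion=[
    [-1,[0.001,0,0],[0,0,0]],
    [-1,[0.001,0,0],[0,0,0]],
    [-1,[0.001,0,0],[0,0,0]],
    [-1,[0.0005,0,0],[0,0,0]],
    [-1,[0.0005,0,0],[0,0,0]],
    [-1,[0.0005,0,0],[0,0,0]],
  ],
)

```text
time_s: 10.3
position: [536.5, 179.7, 185.5]
ee_rot: [1.007, 1.57, -0.19]
ft_force: [-1.5, -1.7, 3.3]
width: 0.159
```

Request:
servo_tool(
  motion=[
    [-1,[0.001,0,0],[0,0,0]],
    [-1,[0.001,0,0],[0,0,0]],
    [-1,[0.001,0,0],[0,0,0]],
  ],
)

```text
time_s: 10.68
position: [536.5, 179.7, 182.1]
ee_rot: [1.056, 1.571, -0.141]
ft_force: [-1.3, -1.0, 4.7]
width: 0.157
```

Request:
servo_tool(
  motion=[
    [-1,[0.0015,0,0],[0,0,0]],
    [-1,[0.0015,0,0],[0,0,0]],
    [-1,[0.001,0,0],[0,0,0]],
    [-1,[0.001,0,0],[0,0,0]],
    [-1,[0.001,0,0],[0,0,0]],
  ],
)

```text
time_s: 11.3
position: [536.5, 179.7, 176.1]
ee_rot: [1.153, 1.571, -0.044]
ft_force: [-2.0, -2.3, 4.7]
width: 0.156
```

Request:
servo_tool(
  motion=[
    [-1,[0.001,0,0],[0,0,0]],
    [-1,[0.001,0,0],[0,0,0]],
    [-1,[0.001,0,0],[0,0,0]],
  ],
)

```text
time_s: 11.68
position: [536.5, 179.7, 173.1]
ee_rot: [1.171, 1.571, -0.026]
ft_force: [-0.7, 0.3, 4.0]
width: 0.159
```

Request:
servo_tool(
  motion=[
    [-1,[0.001,0,0],[0,0,0]],
    [-1,[0.001,0,0],[0,0,0]],
  ],
)

```text
time_s: 11.92
position: [536.5, 179.7, 171.1]
ee_rot: [1.065, 1.571, -0.133]
ft_force: [-1.0, -0.8, 5.4]
width: 0.156
```

Request:
servo_tool(
  motion=[
    [-1,[0.001,0,0],[0,0,0]],
    [-1,[0.001,0,0],[0,0,0]],
  ],
)

```text
time_s: 12.18
position: [536.4, 179.7, 169.1]
ee_rot: [0.933, 1.571, -0.265]
ft_force: [-0.8, -1.3, 4.6]
width: 0.157
```

Request:
servo_tool(
  motion=[
    [-1,[0.001,0,0],[0,0,0]],
    [-1,[0.001,0,0],[0,0,0]],
  ],
)

```text
time_s: 12.42
position: [536.5, 179.7, 167.1]
ee_rot: [0.711, 1.571, -0.487]
ft_force: [-1.8, -1.4, 5.0]
width: 0.158
```

Request:
servo_tool(
  motion=[
    [-1,[0.001,0,0],[0,0,0]],
    [-1,[0.001,0,0],[0,0,0]],
  ],
)

```text
time_s: 12.68
position: [536.5, 179.7, 165.1]
ee_rot: [0.149, 1.571, -1.048]
ft_force: [-1.9, -2.0, 4.2]
width: 0.155
```

Request:
servo_tool(
  motion=[
    [-1,[0.001,0,0],[0,0,0]],
  ],
)

```text
time_s: 12.8
position: [536.5, 179.7, 164.1]
ee_rot: [1.665, 1.571, 0.468]
ft_force: [-1.7, -0.6, 4.5]
width: 0.16
```

Request:
servo_tool(
  motion=[
    [-1,[0.001,0,0],[0,0,0]],
    [-1,[0.001,0,0],[0,0,0]],
  ],
)

```text
time_s: 13.05
position: [536.4, 179.7, 162.1]
ee_rot: [1.021, 1.571, -0.177]
ft_force: [-1.7, -1.7, 4.0]
width: 0.158
```

Request:
servo_tool(
  motion=[
    [-1,[0.001,0,0],[0,0,0]],
  ],
)

```text
time_s: 13.18
position: [536.4, 179.7, 161.1]
ee_rot: [1.39, 1.571, 0.192]
ft_force: [-2.0, -0.9, 5.3]
width: 0.156
```

Request:
servo_tool(
  motion=[
    [-1,[0.001,0,0],[0,0,0]],
  ],
)

```text
time_s: 13.3
position: [536.4, 179.7, 160.1]
ee_rot: [-0.228, 1.571, -1.426]
ft_force: [-0.8, -1.8, 3.3]
width: 0.156
```

Request:
servo_tool(
  motion=[
    [-1,[0.001,0,0],[0,0,0]],
  ],
)

```text
time_s: 13.42
position: [536.5, 179.7, 159.1]
ee_rot: [1.291, 1.571, 0.093]
ft_force: [-0.8, -1.4, 4.8]
width: 0.162
```

Request:
servo_tool(
  motion=[
    [-1,[0.001,0,0],[0,0,0]],
  ],
)

```text
time_s: 13.55
position: [536.5, 179.7, 158.6]
ee_rot: [0.463, 1.57, -0.735]
ft_force: [-3.2, -2.6, 14.8]
width: 0.159
```

Request:
servo_tool(
  motion=[
    [-1,[0,0,0],[0,0,0]],
  ],
)

```text
time_s: 13.68
position: [536.5, 179.8, 158.6]
ee_rot: [0.834, 1.57, -0.363]
ft_force: [-2.3, -1.8, 8.4]
width: 0.16
```

Run:
```python
from h import *
o,p,r=tool(); print(p,o['time_s'],o['ft_force'],o['torque'])
im,d,c=grab('wrist','w8'); g=cv2.cvtColor(im,cv2.COLOR_RGB2HSV)
cv2.imwrite('pics/w8c.png',cv2.resize(im[90:270,230:430],(800,720))[:600,:,::-1])
uv,P=cloud(c,d); t=r.inv().apply(P-p); h=g[uv[:,1],uv[:,0]]
bar=(abs(P[:,2]-92)<3)&(h[:,1]<50)&(abs(t[:,1])<20)&(abs(t[:,2])<60)
print('bar tool x',np.median(t[bar][:,0]),'bar z',np.median(P[bar][:,2]),bar.sum())
q=P[bar];A=np.c_[t[bar][:,1:],np.ones(bar.sum())];print('tilt',np.linalg.lstsq(A,q[:,2],rcond=None)[0])
fl=(t[:,0]>0)&(t[:,0]<9)&(abs(t[:,1])<20)&(abs(t[:,2])<20)&(h[:,1]<60); print('flange top tool x',np.median(t[fl][:,0]))
o,p,r=tool(); print(p,o['time_s'],o['ft_force'])
```

```text
[536.51418945 179.76988658 158.63710071] 13.675 [-2.27228441 -1.81529614  8.42114929] [-0.5189347   0.62932873  0.08868099]
bar tool x 66.46152796989888 bar z 92.16934639489247 2017
tilt [6.62660860e-04 5.81097027e-03 9.23024456e+01]
flange top tool x 4.734701372304075
[536.49475168 179.75342014 158.59346708] 13.725 [-2.86559039 -1.23533693  8.23866795]
```

View pics/w8c.png

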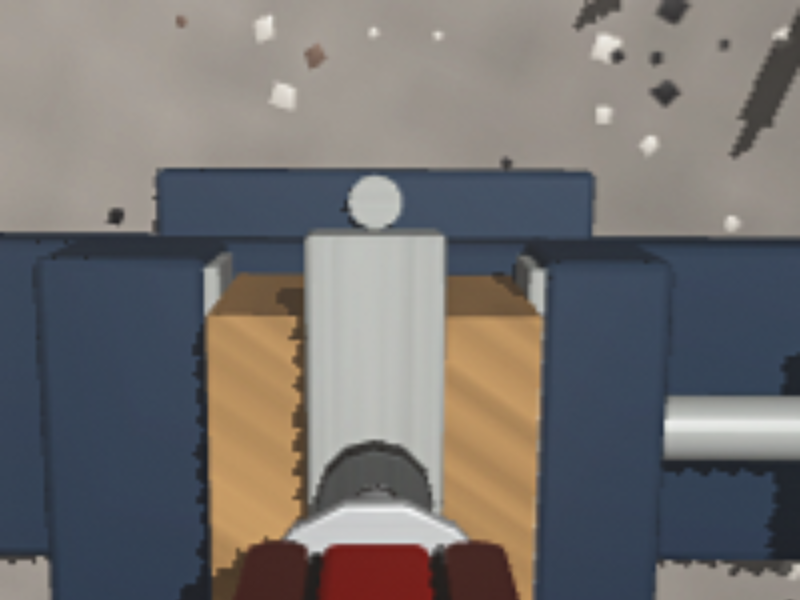

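Request:
servo_tool(
  motion=[
    [-1,[0.0004,0,0],[0,0,0]],
    [-1,[0,0,0],[0,0,0]],
  ],
)

```text
time_s: 13.98
position: [536.5, 179.7, 158.6]
ee_rot: [0.746, 1.57, -0.452]
ft_force: [-3.2, -1.8, 12.4]
width: 0.156
```

Request:
servo_tool(
  motion=[
    [-1,[-0.002,0,0],[0,0,0]],
    [-1,[-0.004,0,0],[0,0,0]],
    [-1,[-0.009,0,0],[0,0,0]],
    [-1,[-0.015,0,0],[0,0,0]],
    [-1,[-0.02,0,0],[0,0,0]],
    [-1,[-0.022,0,0],[0,0,0]],
    [-1,[-0.018,0,0],[0,0,0]],
    [-1,[-0.006,0,0],[0,0,0]],
  ],
)

```text
time_s: 14.98
position: [536.9, 180.0, 255.4]
ee_rot: [1.449, 1.569, 0.252]
ft_force: [0.1, 0.7, -2.9]
width: 0.16
```

Run:
```python
from h import *
plan([490.4,-167.5,253],-15.1,14)
im,d,c=grab('wrist','w9'); o,p,r=tool(); g=cv2.cvtColor(im,cv2.COLOR_RGB2HSV)
uv,P=cloud(c,d); t=r.inv().apply(P-p); h=g[uv[:,1],uv[:,0]]
bar=(abs(t[:,0]-66.4)<3)&(h[:,1]<50)&(abs(t[:,1])<20)&(abs(t[:,2])<60)
print(p,'bar tool x',np.median(t[bar][:,0]),bar.sum(), t[bar][:,2].min(), np.percentile(t[bar][:,1],[1,99]))
```

```text
now [536.9 180.  255.4] F [ 0.1   0.65 -2.89] jaw used -15.1 turn [ 3.649e+01 -2.000e-02 -1.200e-01] per row [ 2.606e+00 -2.000e-03 -9.000e-03] dist/row 25.0
0 [0.0001, -0.0121, 0.0219] [2.61, -0.0, -0.01]
1 [0.0002, -0.0111, 0.0224] [2.61, -0.0, -0.01]
2 [0.0002, -0.0101, 0.0229] [2.61, -0.0, -0.01]
3 [0.0002, -0.0091, 0.0233] [2.61, -0.0, -0.01]
4 [0.0002, -0.008, 0.0237] [2.61, -0.0, -0.01]
5 [0.0002, -0.0069, 0.0241] [2.61, -0.0, -0.01]
6 [0.0002, -0.0058, 0.0244] [2.61, -0.0, -0.01]
7 [0.0002, -0.0047, 0.0246] [2.61, -0.0, -0.01]
8 [0.0002, -0.0036, 0.0248] [2.61, -0.0, -0.01]
9 [0.0002, -0.0024, 0.0249] [2.61, -0.0, -0.01]
10 [0.0002, -0.0013, 0.025] [2.61, -0.0, -0.01]
11 [0.0002, -0.0002, 0.025] [2.61, -0.0, -0.01]
12 [0.0002, 0.001, 0.025] [2.61, -0.0, -0.01]
13 [0.0002, 0.0021, 0.025] [2.61, -0.0, -0.01]
[536.88623568 179.91603842 255.29444174] bar tool x 66.36233464225754 1974 -43.284209893026244 [-10.31801324  12.67335509]
```

Setting held (bar to tool 66.4, as on the block). Going back to the stand.

Request:
servo_tool(
  motion=[
    [-1,[0,-0.0121,0.0219],[2.61,0,0]],
    [-1,[0,-0.0111,0.0224],[2.61,0,0]],
    [-1,[0,-0.0101,0.0229],[2.61,0,0]],
    [-1,[0,-0.0091,0.0233],[2.61,0,0]],
    [-1,[0,-0.008,0.0237],[2.61,0,0]],
    [-1,[0,-0.0069,0.0241],[2.61,0,0]],
    [-1,[0,-0.0058,0.0244],[2.61,0,0]],
    [-1,[0,-0.0047,0.0246],[2.61,0,0]],
  ],
)

```text
time_s: 16.02
position: [509.5, -20.3, 253.6]
ee_rot: [-1.623, 1.571, 3.096]
ft_force: [1.1, 0.3, -2.7]
width: 0.157
```

Request:
servo_tool(
  motion=[
    [-1,[0,-0.0036,0.0248],[2.61,0,0]],
    [-1,[0,-0.0024,0.0249],[2.61,0,0]],
    [-1,[0,-0.0013,0.025],[2.61,0,0]],
    [-1,[0,-0.0002,0.025],[2.61,0,0]],
    [-1,[0,0.001,0.025],[2.61,0,0]],
    [-1,[0,0.0021,0.025],[2.61,0,0]],
    [-1,[0,0,0],[0,0,0]],
    [-1,[0,0,0],[0,0,0]],
  ],
)

```text
time_s: 17.02
position: [489.8, -167.2, 253.7]
ee_rot: [-2.84, 1.57, 1.608]
ft_force: [0.3, 0.3, -2.4]
width: 0.158
```

Run:
```python
from h import *
o,p,r=tool(); print(p,o['time_s'],o['ft_force'],r.as_matrix().round(4).tolist())
plan([490.4,-167.5,253],-15.1,1)
im,d,c=grab('wrist','w10')
cv2.imwrite('pics/w10c.png',cv2.resize(im[90:270,230:430],(800,720))[:600,:,::-1])
```

```text
[ 489.76146462 -167.20944654  253.69359461] 17.025 [ 0.3023669   0.33285078 -2.42451343] [[-0.0, 0.9654, -0.2609], [0.0006, -0.2609, -0.9654], [-1.0, -0.0002, -0.0006]]
now [ 489.8 -167.2  253.7] F [ 0.3   0.33 -2.42] jaw used -15.1 turn [-0.02 -0.03  0.01] per row [-0.024 -0.033  0.01 ] dist/row 1.0
0 [0.0007, 0.0007, 0.0001] [-0.02, -0.03, 0.01]
```

View pics/w10c.png

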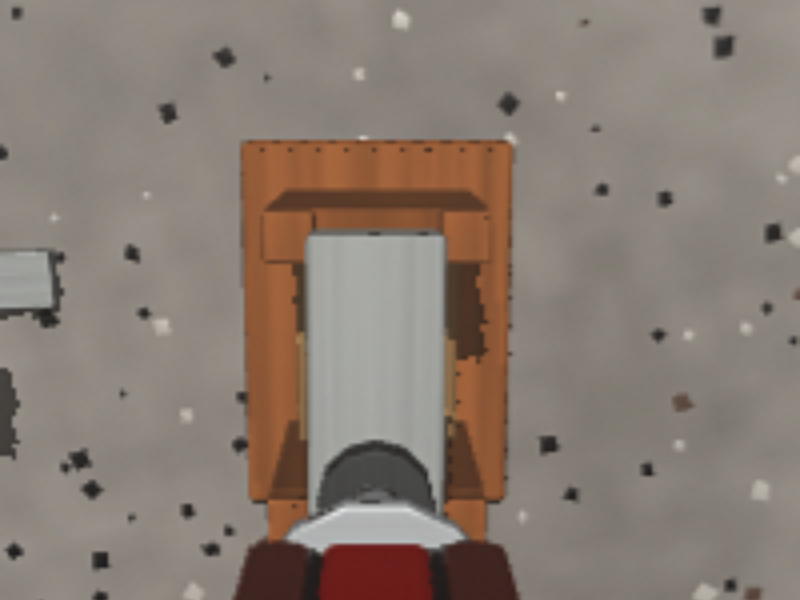

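Request:
servo_tool(
  motion=[
    [-1,[0.008,0.0007,0],[0,0,0]],
    [-1,[0.014,0,0],[0,0,0]],
    [-1,[0.016,0,0],[0,0,0]],
    [-1,[0.014,0,0],[0,0,0]],
    [-1,[0.01,0,0],[0,0,0]],
    [-1,[0.006,0,0],[0,0,0]],
    [-1,[0.003,0,0],[0,0,0]],
    [-1,[0,0,0],[0,0,0]],
  ],
)

```text
time_s: 18.08
position: [490.5, -167.9, 182.8]
ee_rot: [1.559, 1.571, -0.277]
ft_force: [0.8, -0.3, -2.7]
width: 0.156
```

Request:
servo_tool(
  motion=[
    [-1,[0,0,0],[0,0,0]],
  ],
)

```text
time_s: 18.2
position: [490.6, -167.9, 183.1]
ee_rot: [1.389, 1.57, -0.447]
ft_force: [-0.3, -0.0, -2.7]
width: 0.157
```

Run:
```python
from h import *
o,p,r=tool(); print(p,o['time_s'],o['ft_force'])
plan([490.4,-167.5,163.4],-15.1,1)
im,d,c=grab('wrist','w11'); g=cv2.cvtColor(im,cv2.COLOR_RGB2HSV)
cv2.imwrite('pics/w11c.png',cv2.resize(im[90:270,230:430],(800,720))[:600,:,::-1])
uv,P=cloud(c,d); t=r.inv().apply(P-p); h=g[uv[:,1],uv[:,0]]
bar=(abs(t[:,0]-66.4)<3)&(h[:,1]<50)&(abs(t[:,1])<20)&(abs(t[:,2])<60)
print('bar x',np.median(t[bar][:,0]), t[bar][:,2].min(), np.percentile(t[bar][:,1],[1,99]))
ck=(abs(P[:,2]-95)<2.5)&(h[:,1]>70)&(abs(t[:,1])<45)&(t[:,2]<-20)&(t[:,2]>-60)
y=t[ck][:,1]; print('cheek',ck.sum(),np.percentile(y[y<0],[1,99]),np.percentile(y[y>0],[1,99]),t[ck][:,2].min(),t[ck][:,2].max())
```

```text
[ 490.59541656 -167.94450193  183.14590427] 18.2 [-0.32554051 -0.00618062 -2.71129772]
now [ 490.6 -167.9  183.1] F [-0.33 -0.01 -2.71] jaw used -15.1 turn [-0.05  0.01 -0.04] per row [-0.05   0.008 -0.042] dist/row 19.8
0 [0.0197, -0.0003, -0.0004] [-0.05, 0.01, -0.04]
bar x 66.45604814617225 -43.96013816720942 [-10.73661329  12.4469397 ]
cheek 522 [-26.72676666 -14.91192141] [15.2873399  26.48980908] -40.645858062747195 -29.28718920891626
```

View pics/w11c.png

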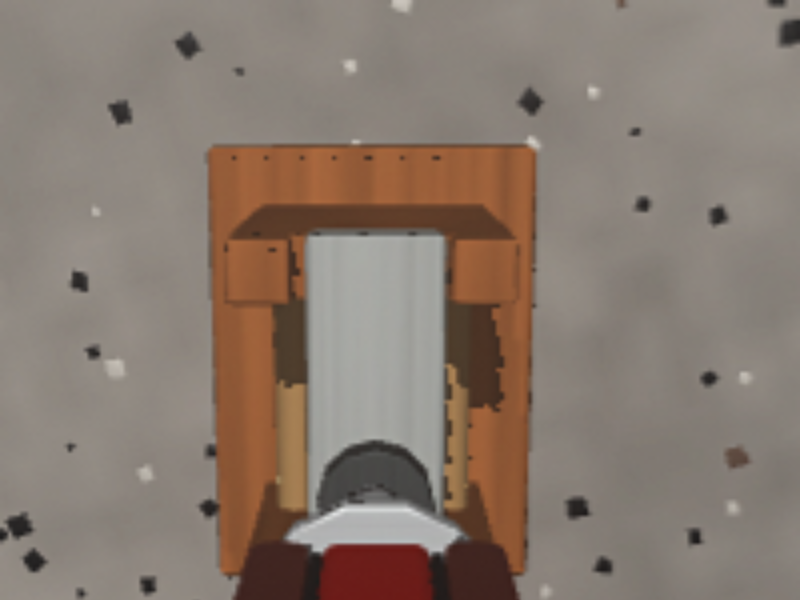

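Request:
servo_tool(
  motion=[
    [-1,[0.003,-0.0005,-0.0005],[0,0,0]],
    [-1,[0.004,0,0],[0,0,0]],
    [-1,[0.004,0,0],[0,0,0]],
    [-1,[0.003,0,0],[0,0,0]],
    [-1,[0.002,0,0],[0,0,0]],
    [-1,[0.001,0,0],[0,0,0]],
    [-1,[0.0005,0,0],[0,0,0]],
    [-1,[0,0,0],[0,0,0]],
  ],
)

```text
time_s: 19.25
position: [490.0, -167.2, 165.3]
ee_rot: [1.069, 1.571, -0.766]
ft_force: [0.2, -0.3, -1.8]
width: 0.16
```

Request:
servo_tool(
  motion=[
    [-1,[0.0005,0,0],[0,0,0]],
    [-1,[0,0,0],[0,0,0]],
  ],
)

```text
time_s: 19.5
position: [490.0, -167.2, 164.8]
ee_rot: [1.437, 1.571, -0.398]
ft_force: [-0.4, -0.5, -2.8]
width: 0.159
```

Request:
servo_tool(
  motion=[
    [-1,[0.0004,0,0],[0,0,0]],
    [-1,[0,0,0],[0,0,0]],
  ],
)

```text
time_s: 19.75
position: [490.0, -167.2, 164.3]
ee_rot: [-0.982, 1.571, -2.818]
ft_force: [1.4, 0.4, -2.5]
width: 0.158
```

Request:
servo_tool(
  motion=[
    [-1,[0.0003,0,0],[0,0,0]],
    [-1,[0,0,0],[0,0,0]],
  ],
)

```text
time_s: 20.0
position: [490.0, -167.3, 164.0]
ee_rot: [0.897, 1.571, -0.938]
ft_force: [-0.3, -0.0, -2.6]
width: 0.16
```

Request:
servo_tool(
  motion=[
    [-1,[0.0003,0,0],[0,0,0]],
    [-1,[0,0,0],[0,0,0]],
  ],
)

```text
time_s: 20.25
position: [490.0, -167.3, 163.7]
ee_rot: [-1.34, 1.571, 3.108]
ft_force: [0.3, -0.2, -1.7]
width: 0.16
```

Request:
servo_tool(
  motion=[
    [-1,[0.0002,0,0],[0,0,0]],
    [-1,[0,0,0],[0,0,0]],
  ],
)

```text
time_s: 20.5
position: [490.0, -167.3, 163.6]
ee_rot: [0.533, 1.571, -1.302]
ft_force: [-0.7, 0.5, -1.8]
width: 0.157
```

Run:
```python
from h import *
for i in range(4):
    o,p,r=tool(); print(p.round(2),o['time_s'],o['ft_force'].round(2))
    im,d,c=grab('wrist','w12'); 
g=cv2.cvtColor(im,cv2.COLOR_RGB2HSV)
uv,P=cloud(c,d); t=r.inv().apply(P-p); h=g[uv[:,1],uv[:,0]]
bar=(abs(t[:,0]-66.4)<3)&(h[:,1]<50)&(abs(t[:,1])<20)&(abs(t[:,2])<60)
print('bar x',np.median(t[bar][:,0]),np.median(P[bar][:,2]), t[bar][:,2].min(), np.percentile(t[bar][:,1],[1,99]))
```

```text
[ 489.99 -167.27  163.59] 20.5 [-0.67  0.54 -1.77]
[ 490.01 -167.25  163.6 ] 20.55 [-0.42 -0.8  -2.34]
[ 490.   -167.28  163.6 ] 20.6 [-0.18  0.47 -2.08]
[ 490.02 -167.24  163.61] 20.65 [ 0.55  0.27 -1.98]
bar x 66.40051985699245 97.20585346623345 -43.90966037823073 [-10.80579301  12.42346804]
```

Request:
servo_tool(
  motion=[
    [-1,[0.0002,0,0],[0,0,0]],
    [-1,[0,0,0],[0,0,0]],
  ],
)

```text
time_s: 20.95
position: [490.0, -167.3, 163.6]
ee_rot: [0.798, 1.571, -1.037]
ft_force: [-1.7, -0.8, 2.4]
width: 0.157
```

Run:
```python
from h import *
F=[]
for i in range(4):
    o,p,r=tool(); F.append(np.r_[p,o['ft_force']]); optics.get_image('wrist')
print(np.mean(F,0).round(2),np.array(F)[:,5].round(2))
```

```text
[ 490.03 -167.27  163.57   -1.51   -0.54    2.58] [2.36 3.09 2.43 2.46]
```

Request:
servo_tool(
  motion=[
    [-1,[-0.0001,0,0],[0,0,0]],
    [-0.65,[0,0,0],[0,0,0]],
    [-0.6,[0,0,0],[0,0,0]],
    [-0.5,[0,0,0],[0,0,0]],
    [-0.2,[0,0,0],[0,0,0]],
    [0.1,[0,0,0],[0,0,0]],
    [0.1,[0,0,0],[0,0,0]],
    [0.1,[0,0,0],[0,0,0]],
  ],
  newtons=10,
)

```text
time_s: 22.15
position: [490.0, -167.2, 163.5]
ee_rot: [0.915, 1.571, -0.92]
ft_force: [-0.2, -0.3, -0.2]
width: 0.547
```

Run:
```python
from h import *
o,p,r=tool(); print(p.round(2),o['time_s'],o['ft_force'].round(2),o['width'])
im,d,c=grab('wrist','w13'); cv2.imwrite('pics/w13c.png',cv2.resize(im[90:290,230:430],(600,600))[:,:,::-1])
g=cv2.cvtColor(im,cv2.COLOR_RGB2HSV)
uv,P=cloud(c,d); t=r.inv().apply(P-p); h=g[uv[:,1],uv[:,0]]
bar=(abs(t[:,0]-66.4)<3)&(h[:,1]<50)&(abs(t[:,1])<20)&(abs(t[:,2])<60)
print('bar x',np.median(t[bar][:,0]),np.median(P[bar][:,2]), t[bar][:,2].min(), np.percentile(t[bar][:,1],[1,99]))
fl=(t[:,0]>0)&(t[:,0]<9)&(abs(t[:,1])<20)&(abs(t[:,2])<20)&(h[:,1]<60); print('flange top tool x',np.median(t[fl][:,0]))
```

```text
[ 489.99 -167.22  163.46] 22.15 [-0.24 -0.33 -0.23] 0.5466066184779252
bar x 66.28878452747635 97.1716507824473 -43.972844887348 [-10.61221326  12.47390508]
flange top tool x 4.517633346907574
```

View pics/w13c.png

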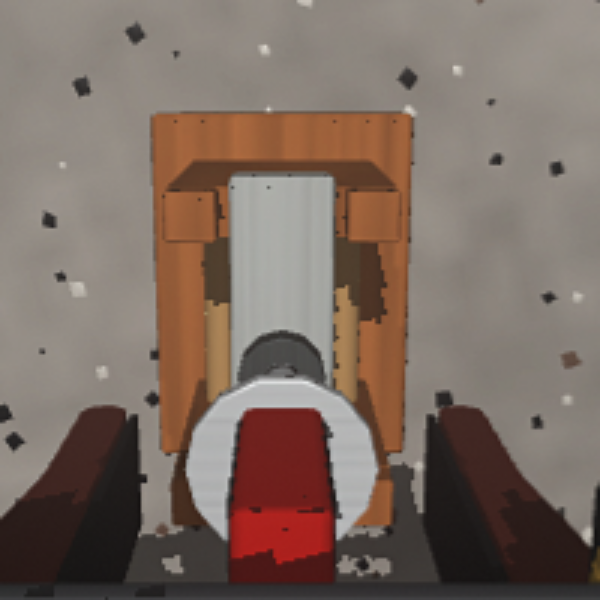

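Released cleanly; the gauge sits in both notches, and the open fingers stand clear of the grip on either side. Lifting straight off.

Request:
servo_tool(
  motion=[
    [0.1,[-0.01,0,0],[0,0,0]],
    [0.1,[-0.02,0,0],[0,0,0]],
    [0.1,[-0.03,0,0],[0,0,0]],
    [0.1,[-0.04,0,0],[0,0,0]],
    [0.1,[-0.04,0,0],[0,0,0]],
    [0.1,[-0.03,0,0],[0,0,0]],
    [0.1,[0,0,0],[0,0,0]],
    [0.1,[0,0,0],[0,0,0]],
  ],
)

```text
time_s: 23.2
position: [489.6, -167.2, 333.0]
ee_rot: [-1.349, 1.57, 3.099]
ft_force: [0.3, 0.3, 1.0]
width: 0.55
```

Run:
```python
from h import *
o,p,r=tool(); print(p.round(2),o['time_s'],o['ft_force'].round(2))
im,d,c=grab('wrist','w14'); a,e,f=grab('scene','s14')
cv2.imwrite('pics/f14.png',np.hstack([cv2.resize(im[100:250,250:400],(400,400)),cv2.resize(a[195:295,200:300],(400,400))])[:,:,::-1])
uv,P=cloud(c,d); h=cv2.cvtColor(im,cv2.COLOR_RGB2HSV)[uv[:,1],uv[:,0]]
n=(np.hypot(P[:,0]-490,P[:,1]+168)<60)
print('bar z',np.median(P[n&(abs(P[:,2]-97)<4)&(h[:,1]<60)][:,2]))
s=n&(P[:,2]>180)&(P[:,2]<220); q=P[s]; print('grip top',np.median(q[:,2]),cv2.minAreaRect(q[:,:2].astype(np.float32)))
k=n&(P[:,2]>150)&(P[:,2]<168)&(h[:,1]<60); print('flange',np.median(P[k][:,2]),k.sum())
```

```text
[ 489.6  -167.15  333.02] 23.2 [0.25 0.33 1.  ]
bar z 97.12358168433096
grip top 202.5632111464268 ((490.6641845703125, -168.47467041015625), (24.272586822509766, 14.652887344360352), 75.19895935058594)
flange 158.96788098215714 410
```

View pics/f14.png

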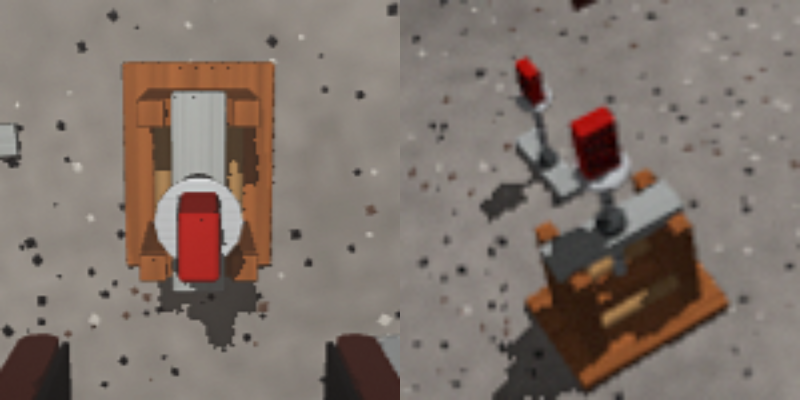

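View pics/s14.png

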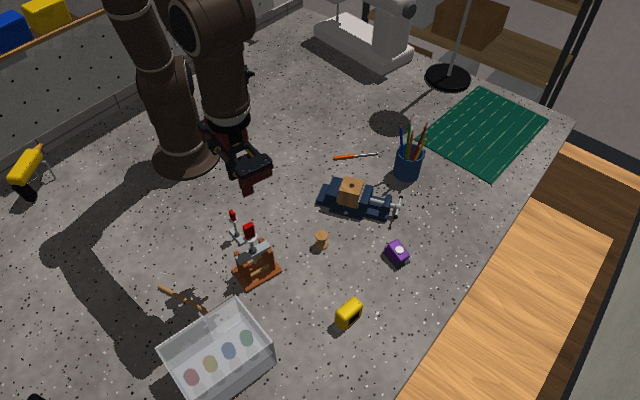

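```bash
python3 -c "
from bench import env
print(env.hand_in())"
```

```text
the job is handed in; nothing more can be done
None
```

The hole is about 40 mm deep. The gauge is back upright in both notches of its stand, with the rod still at the depth it found. I handed the job in at about 23 s of the 72 s allowed; hand-in gives no verdict.

**What I did:** I took the larger gauge from its stand, holding it by the grip. I set the crossbar flat on the beech block, with the rod in the hole. The rod slid down against about 5 N and stopped hard at the bottom, peaking at about 15 N. One more 0.4 mm command did not move it. I carried the gauge back, lowered it until it met the notches at about 2.5 N (below the rod's drag), let go and lifted clear.

**Last checks:**
- **Setting:** the grip ended 28.2 mm lower than at the start. The downward travel on the block was about 28 mm, so the setting held. Adding a camera estimate of about 12 mm for the starting rod position gives the 40 mm, good to 1–2 mm.
- **Seating:** the crossbar's top measured 97.1 mm, against 97.2 mm at the start, so it is seated as before.
- **Surroundings:** nothing else looked moved in the final scene picture; I checked this by eye only.

**Disagreement:** the wrist camera put the hole about 2–3 mm from where the two fixed cameras did. I worked from the wrist camera, measuring hole and gauge in the same view, and the rod went in without sideways force.

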